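# Pull the pressure cooker's bayonet valve and show its nozzle to the tablet camera

### The job

Take the pressure valve out of the cooker's lid so that the service technician on the tablet's video call can check its nozzle: turn its black grip bar counter-clockwise (seen from above) until it is in line with the cooker's long handle and the red marks, where the bayonet lets go, and lift it straight out. Carry it to the tablet and hold it still in front of the camera lens, centred, with the nozzle's tip about 12 cm straight out from the lens and the nozzle pointing squarely at it, and finish like that, still gripping the valve in the air. Do not touch the tablet or its stand, and leave the squeeze bottle, the shaker and the kitchen timer on the chopping board where they are.

Things in the scene. Friction and masses are not known exactly. Their poses are not given: they have to be found in the camera images.
- cooker: Low steel pressure cooker, lid on, fixed on the gas grate; 224 mm across the lid. Origin: centre of its underside (66.5 mm above z = 0), z up. Its long black handle points along its own -x, 130 to 245 mm off the axis, top 115 mm up; a short helper handle is at +x; the lid's flat centre is 122 mm up. Left of it stands a tall oven: front at x = 0.46 m, near side at y = 0.40 m, top at z = 0.54 m.
- seat (a point): On the cooker's axis, 124 mm above its origin: where the nozzle's tip stands while the valve is seated; axes as the cooker's. Steel bayonet collar round it: 52 mm outside diameter, top 18.5 mm above this point, red marks at the cooker's +x and -x. Its flanges hold the lugs down until the valve's x axis lies along the cooker's x axis (either way round) within about 8 degrees.
- valve: Loose pressure valve, 110 g (varies), 53 mm tall. Origin: tip of the brass nozzle; z up to the grip bar, x along the bar. Nozzle (10 mm diameter) z 0-8 mm, two lugs along x (34 x 11 mm over both) 8-12, stem (16 mm diameter) to 21, black skirt (36 mm diameter) 20.5-26.5, black grip bar (40 mm along x, 14 mm thick) 26.5-52.5 mm, white line on top. Lifted 12 mm it is out of the collar.
- valve_foot (a point): The tip of the valve's nozzle (the valve's origin), axes as the valve's. At the start the seated valve's x axis is 0.9 to 1.2 rad clockwise, seen from above, of the cooker's x axis. Turning counter-clockwise meets a firm stop about 3 degrees past the aligned position; clockwise, one about 75 degrees before it. Only light friction resists turning; play 1.5 mm up, 2 mm sideways.
- tablet_stand: Small aluminium stand with the tablet on it, on the chopping board, fixed. Origin: underside, 86.5 mm above z = 0; it faces along its own -x. Stand and tablet together take up 85 mm to the front of the origin, 60 mm behind it and 90 mm to each side, and are 95 mm tall.
- lens (a point): Front camera lens in the middle of the tablet's top edge (tablet 118 x 180 x 8 mm, long side level). Its z axis points straight out of the screen, the way the camera looks: 50 degrees above level, toward the robot's side; its x axis points up along the screen, y is level.
- oil_bottle: White squeeze bottle, 55 mm diameter, 165 mm tall, loose, on the far left part of the chopping board; origin: centre of its underside.
- shaker: Steel shaker, 55 mm diameter, 86 mm tall, loose, on the near end of the board; origin: centre of its underside.
- kitchen_timer: Round white wind-up kitchen timer, 66 mm diameter, 48 mm tall, loose, on the near right corner of the board (board 400 x 316 mm, its top 86.5 mm above z = 0); origin: centre of its underside.

How it is judged:
By the outcome, as a careful person would: the job done as asked, in the order asked, and still so for the second after the job is handed in, while the arm keeps its last pose, push and grip.
It also fails if it takes over 48 s, if anything falls off the work surface, if the arm or the gripper's body presses on something with over 40 N, if the wrist force passes 120 N, or if a joint passes its speed limit or range.

### The arm

A 6-joint arm with a two-finger parallel gripper is mounted at the origin on a cart in front of the work surface, level with it; the furniture and walls round the work are solid. World frame = base frame: x ahead of the robot, y to its left, z up, the work surface at z = 0. Lengths are in m, angles in rad, forces in N, time in s.
With the tool pointing down it reaches from about 0.25 to 0.725 m from the base axis. Payload 4 kg.
Tool frame: the origin (TCP) lies midway between the tips of the shut fingers; the grasp point (between the pads) lies ctrl.grasp_offset behind it (ctrl.grasp_offset is the distance from the TCP to the grasp point, in m); z points along the fingers, y is the line along which they close (so a half turn about z gives the same grasp; the last joint's range is limited). The gripper opens to 85 mm and grips with 20 to 120 N. Pads are 22 mm wide; open, the fingers measure 114 mm over their backs; the gripper's body (76 mm by 85 mm) begins 54 mm behind the grasp point. The pads swing forward as they close: fully open they stand 13 mm farther back than shut.
Start: joints at [1.161, 0.241, 0.005, 1.335, 0, 1.571], TCP at [0.199, 0.459, 0.231] pointing down, gripper open.
Joint ranges: [-2.72, 2.72], [-1.05, 1.87], [-1.09, 1.28], [-1.99, 2.15], [-1.42, 1.44], [-3.14, 3.14]. Speed limits (rad/s): [2.79, 2.79, 3.14, 3.14, 3.14, 3.14].

### API

Orientations are given as [roll, pitch, yaw] about the fixed x, y, z axes, in that order (R = Rz(yaw) Ry(pitch) Rx(roll)).
In Python, from bench import readout, eyes, ctrl, spotter gives the robot as it stands. The module is installed in compiled form; this text tells all that it offers.
- The arm moves only by the tool servo_tool, never from a script. Its argument "targets" is a list of rows, each a list of 7 numbers: the finger opening in mm, from 0 to 85.4, then the shift along the tool's x, y, z in mm, then the turn, a rotation vector about the tool's x, y, z in units of 6 degrees (1.0 is 6 degrees). In form: [[grip, tx, ty, tz, wx, wy, wz], ...]. A call has 1 to 8 rows; each row is the pose to reach, as a shift and turn from the pose commanded when the call began, along the tool's axes at that moment; what a row does not reach only later rows make up. A row lasts 1/10 s, in which the tool goes at most 50 mm and 8.59 degrees, less where a joint would pass 70% of its speed; a pose out of reach is approached as far as the arm can. A call with a gripper value outside its range is refused whole. The fingers move at their own pace and stop on an object; "grip_force" is the grip in N (left out, the last holds). Time passes only in rows, so rows that repeat a pose let the fingers close. It gives the time, the measured TCP pose, the force, the opening and the grip force at its end, in the units of the state.
- readout.state(): the state, without advancing time (a new reading comes with each control period).
- eyes.read_camera(name): name is "scene" or "top"; returns (picture, depth): 420x560x3 uint8, red, green, blue; 420x560 float32, m along the optical axis (not along the pixel's ray), 0 where there is no reading.
- eyes.get_calibration(name): a dict with "mtx" (3x3 intrinsics, pixels), "cam_to_world" (4x4, takes a point from camera to world coordinates). Camera axes: x right, y down, z forward; pixel columns grow to the right and rows downward; lengths in m; the calibration is good to about 2 mm. A picture is of the moment at which its call begins. get_calibration takes no time and is no camera call.
- ctrl.finish_job(): hands the job in; it is judged then, once.
Trained networks look in the newest picture that a camera, given by its name, has taken for a name from the list of things; names that differ only in an ending like _2 or _b are one class to them, and where a whole thing is asked for, a point or a joint stands for the part that bears it (a point fixed in the world has none). Each returns a list of dicts, best first, with "conf" (0 to 1); they miss things now and then, are a little off and sometimes report something else, mostly with a low value. They report only what shows in the picture. A call takes as long as a camera call.
- spotter.look_for(target, camera): "extent" ([left, top, right, bottom] in pixels, round what is visible of it).
The state is a dict: "time_s": time; "joint_positions": joint angles; "joint_vel": joint speeds; "joint_torque": joint torques, N m; "ee_pos": TCP position; "tcp_rot": TCP orientation; "force": force on the tool from outside, world axes, zero at the start; "wrist_torque": the same for the moment, N m; "width": finger opening in m; "grip_force": force on a finger pad.
Only numpy, scipy, OpenCV 4.12 (cv2) and the standard library are available. Lean on these libraries where they do the work, as an engineer would, in place of code of your own. Each camera call takes 0.05 s, during which the arm holds its last target. There are 200 camera calls.

## Working session

There is one attempt and no reset: what is moved stays moved. The work goes in short steps, Python scripts to look and compute and a tool call to move; the robot and the scene stay as the last step left them, time stands still between calls to the robot, and variables do not carry over. Pictures are saved under pics/ and viewed, at most 10 in all, crops included, and the job is handed in when it is done.

Besides the shell and the picture viewer there is one more tool, called after "Emit:" by a JSON object that holds its "fn" and its "kwargs". servo_tool: Moves the arm, as the interface text tells. Its arguments: {"type":"object","properties":{"targets":{"type":"array"},"grip_force":{"type":"number"}},"required":["targets"]}

```bash
mkdir -p pics
cat > h.py <<'E'
import numpy as np, cv2
from bench import readout, eyes, ctrl, spotter
from scipy.spatial.transform import Rotation as R
def snap(c,f=None):
    p,d=eyes.read_camera(c)
    if f: cv2.imwrite('pics/'+f,p[:,:,::-1])
    return p,d
def w(c,u,v,z):
    k=eyes.get_calibration(c);K=np.array(k['mtx']);T=np.array(k['cam_to_world'])
    u,v,z=[np.asarray(a,float) for a in(u,v,z)]
    P=np.stack([(u-K[0,2])/K[0,0]*z,(v-K[1,2])/K[1,1]*z,z],-1)
    return P@T[:3,:3].T+T[:3,3]
def proj(c,P):
    k=eyes.get_calibration(c);K=np.array(k['mtx']);T=np.array(k['cam_to_world'])
    q=(np.asarray(P)-T[:3,3])@T[:3,:3];q=q@K.T
    return q[...,:2]/q[...,2:]
E
python3 - <<'E'
from h import *
np.set_printoptions(precision=3,suppress=True)
s=readout.state();print(s['ee_pos'],s['tcp_rot'],s['width'],ctrl.grasp_offset)
for c in('scene','top'):
    snap(c,c+'0.png');print(c,np.array(eyes.get_calibration(c)['cam_to_world']),np.array(eyes.get_calibration(c)['mtx'])[0])
    for t in('cooker','valve','tablet_stand','oil_bottle','shaker','kitchen_timer'):
        print(t,[(np.round(r['extent']),round(r['conf'],2)) for r in spotter.look_for(t,c)[:2]])
E
```

```text
[0.199 0.458 0.23 ] [-3.139 -0.     2.732] 0.08544498042700023 0.0187
scene [[-0.439 -0.682  0.585  0.145]
 [-0.898  0.326 -0.294  0.171]
 [ 0.01  -0.654 -0.756  0.81 ]
 [ 0.     0.     0.     1.   ]] [381.782   0.    282.073]
cooker [(array([135., 202., 316., 309.]), 0.63)]
valve [(array([294., 168., 368., 223.]), 0.63), (array([187., 215., 203., 244.]), 0.53)]
tablet_stand [(array([294., 167., 371., 221.]), 0.6)]
oil_bottle [(array([250., 150., 274., 206.]), 0.62)]
shaker [(array([362., 224., 392., 264.]), 0.77)]
kitchen_timer [(array([136., 205., 320., 313.]), 0.74), (array([390., 222., 416., 249.]), 0.6)]
top [[-0.013 -0.99   0.137  0.443]
 [-1.     0.013 -0.001 -0.078]
 [-0.001 -0.137 -0.991  1.394]
 [ 0.     0.     0.     1.   ]] [531.936   0.    288.262]
cooker [(array([159., 165., 292., 274.]), 0.95)]
valve [(array([193., 196., 210., 218.]), 0.62), (array([156., 164., 290., 276.]), 0.48)]
tablet_stand [(array([307., 165., 391., 226.]), 0.83)]
oil_bottle [(array([278., 139., 297., 174.]), 0.78), (array([307., 166., 392., 226.]), 0.59)]
shaker [(array([349., 253., 374., 277.]), 0.67)]
kitchen_timer [(array([372., 252., 402., 278.]), 0.68)]
```

View pics/scene0.png

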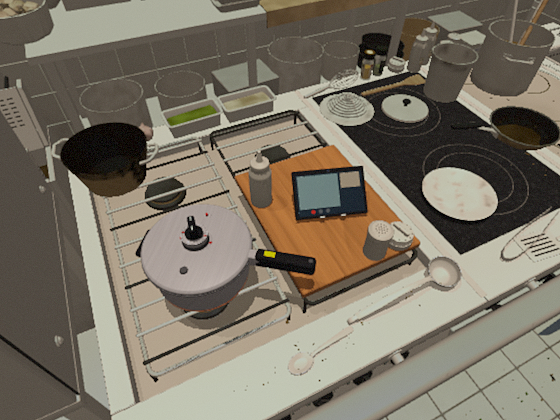

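View pics/top0.png

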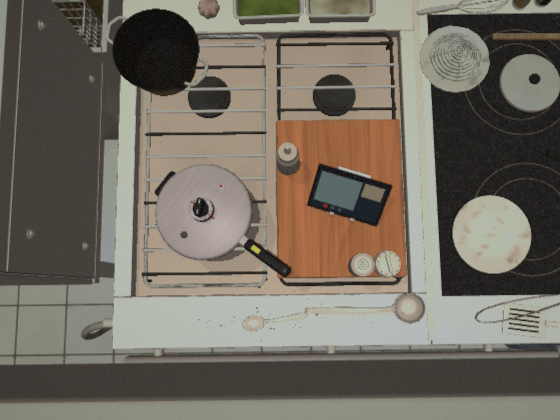

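```bash
cat > m.py <<'E'
from h import *
np.set_printoptions(precision=4,suppress=True)
out=[]
for c,(x0,y0,x1,y1) in(('top',(145,150,300,285)),('scene',(125,180,325,320))):
    p,d=snap(c)
    np.savez(c+'.npz',p=p,d=d)
    v,u=np.mgrid[y0:y1,x0:x1]
    P=w(c,u,v,d[y0:y1,x0:x1]);ok=d[y0:y1,x0:x1]>0
    Z=P[...,2]
    m=ok&(Z>.17)
    print(c,'hist',np.histogram(Z[ok],bins=np.arange(.1,.3,.01)))
    # lid circle
    m8=(m).astype(np.uint8)
    m8=cv2.morphologyEx(m8,cv2.MORPH_OPEN,np.ones((9,9)))
    cs=max(cv2.findContours(m8,0,2)[0],key=cv2.contourArea)[:,0]
    Q=P[cs[:,1],cs[:,0]]
    A=np.c_[2*Q[:,:2],np.ones(len(Q))]
    s=np.linalg.lstsq(A,(Q[:,:2]**2).sum(1),rcond=None)[0]
    print('lid c',s[:2],'r',np.sqrt(s[2]+s[:2]@s[:2]),np.median(Q[:,2]))
    # bar
    b=ok&(Z>.222)&(np.hypot(P[...,0]-s[0],P[...,1]-s[1])<.05)
    B=P[b];print('bar n',b.sum(),'mean',B.mean(0),'max z',B[:,2].max())
    if len(B)>3:
        e,V=np.linalg.eigh(np.cov(B[:,:2].T));print('bar yaw',np.arctan2(V[1,1],V[0,1]),np.sqrt(e))
    # red
    pc=p[y0:y1,x0:x1].astype(int)
    r=(pc[...,0]>pc[...,1]+50)&(pc[...,0]>pc[...,2]+50)&(Z>.17)
    n,l,st,ce=cv2.connectedComponentsWithStats(r.astype(np.uint8))
    for i in range(1,n):print('red',ce[i]+[x0,y0],st[i,4],np.median(P[l==i],0))
    # handle: black
    k=ok&(pc.max(-1)<70)&(Z>.15)&(np.hypot(P[...,0]-s[0],P[...,1]-s[1])>.13)&(np.hypot(P[...,0]-s[0],P[...,1]-s[1])<.26)
    n,l,st,ce=cv2.connectedComponentsWithStats(k.astype(np.uint8))
    for i in range(1,n):
        if st[i,4]>25:
            q=P[l==i];mm=q.mean(0);e,V=np.linalg.eigh(np.cov(q[:,:2].T))
            print('blk',st[i,4],mm,'dir from c',np.arctan2(*(s[:2]-mm[:2])[::-1]),'axis',np.arctan2(V[1,1],V[0,1]))
im=np.load('top.npz')['p'];im2=np.load('scene.npz')['p']
a=cv2.resize(im[170:250,160:245],None,fx=4.5,fy=4.5,interpolation=2);b=cv2.resize(im2[200:280,150:235],None,fx=4.5,fy=4.5,interpolation=2)
cv2.imwrite('pics/crop.png',np.hstack([a,b])[:,:,::-1])
E
python3 m.py
```

```text
top hist (array([  19,   13,   20,   18,   43,  137,  185, 2743, 4487,  290,  164,
        212,  114,   48,   95,    0,    0,    0,    0]), array([0.1 , 0.11, 0.12, 0.13, 0.14, 0.15, 0.16, 0.17, 0.18, 0.19, 0.2 ,
       0.21, 0.22, 0.23, 0.24, 0.25, 0.26, 0.27, 0.28, 0.29]))
lid c [0.6095 0.0852] r 0.1229750489299496 0.17480797021324435
bar n 130 mean [0.6278 0.1171 0.2402] max z 0.2473820914045317
bar yaw 2.918977764753072 [0.0042 0.011 ]
red [293. 183.] 1 [ 0.4428 -0.0776  1.394 ]
red [220.5 185.5] 4 [0.6849 0.0763 0.188 ]
red [296. 187.] 1 [ 0.4428 -0.0776  1.394 ]
red [191.4 202. ] 5 [0.6447 0.1401 0.204 ]
red [284. 211.] 1 [ 0.4428 -0.0776  1.394 ]
red [208.5 214. ] 2 [0.6158 0.1004 0.2103]
red [282. 215.] 1 [ 0.4428 -0.0776  1.394 ]
red [295. 214.] 1 [ 0.4428 -0.0776  1.394 ]
red [212.5 217.5] 4 [0.6109 0.0945 0.1884]
red [299. 218.] 1 [ 0.4428 -0.0776  1.394 ]
red [282. 230.] 1 [ 0.4428 -0.0776  1.394 ]
red [284. 231.] 1 [ 0.4428 -0.0776  1.394 ]
red [294. 262.] 1 [ 0.4428 -0.0776  1.394 ]
red [293. 264.] 1 [ 0.4428 -0.0776  1.394 ]
blk 90 [0.7019 0.2152 0.1536] dir from c -2.
[... 974 characters left out ...]
145  0.1714 0.8103]
red [183.   231.75] 4 [0.6436 0.1394 0.2082]
red [204.5 235. ] 2 [0.6179 0.1038 0.2082]
red [180.  237.5] 2 [0.6488 0.1481 0.1884]
red [273. 239.] 1 [0.145  0.1714 0.8103]
red [209.8 242.4] 5 [0.6117 0.0981 0.1868]
red [293. 248.] 1 [0.145  0.1714 0.8103]
red [303. 248.] 1 [0.145  0.1714 0.8103]
red [294.5 251. ] 2 [0.145  0.1714 0.8103]
red [320. 251.] 1 [0.145  0.1714 0.8103]
red [323. 258.] 1 [0.145  0.1714 0.8103]
red [316. 262.] 3 [ 0.4857 -0.0764  0.1753]
red [315. 267.] 1 [ 0.4764 -0.0689  0.175 ]
blk 43 [0.6879 0.231  0.1525] dir from c -2.098452325477293 axis 2.628617452808009
blk 607 [ 0.5001 -0.0403  0.1739] dir from c 0.8866409358948483 axis 0.9257012461243035
```

View pics/crop.png

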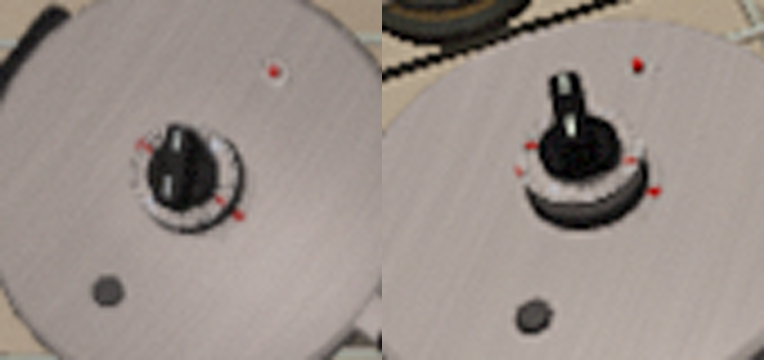

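```bash
cat > m2.py <<'E'
from h import *
np.set_printoptions(precision=4,suppress=True)
for c,(x0,y0,x1,y1) in(('top',(295,155,400,235)),('scene',(284,155,380,232))):
    f=np.load(c+'.npz');p,d=f['p'],f['d']
    v,u=np.mgrid[0:420,0:560];P=w(c,u,v,d)
    b=(P[...,2]>.236)&(np.hypot(P[...,0]-.629,P[...,1]-.12)<.035)
    print(c,'bartop',b.sum(),P[b].mean(0),np.percentile(P[b],[2,98],axis=0)[:,:2].mean(0))
    cm=(P[...,2]>.2)&(P[...,2]<.215)&(np.hypot(P[...,0]-.629,P[...,1]-.12)<.035)
    Q=P[cm];k=p[cm].min(-1)>110;Q=Q[k];(cx,cy),r=cv2.minEnclosingCircle(Q[:,:2].astype(np.float32));print('collar',k.sum(),cx,cy,r,np.median(Q[:,2]))
    box=np.zeros((420,560),bool);box[y0:y1,x0:x1]=1
    Q0=box&(P[...,2]>.1)&(P[...,2]<.2)
    Q=P[Q0]
    best=None;rng=np.random.default_rng(0)
    for _ in range(500):
        a=Q[rng.choice(len(Q),3,0)];n=np.cross(a[1]-a[0],a[2]-a[0]);n/=np.linalg.norm(n)+1e-12
        if n[2]<0:n=-n
        if not .6<n[2]<.9:continue
        i=abs((Q-a[0])@n)<.003
        if best is None or i.sum()>best.sum():best=i
    I=Q[best];m=I.mean(0);n=np.linalg.svd(I-m)[2][2];n*=np.sign(n[2])
    i=abs((Q-m)@n)<.004;I=Q[i]
    print('n',n,'elev',np.degrees(np.arcsin(n[2])),'yaw',np.arctan2(n[1],n[0]),i.sum(),len(Q))
    yv=np.array([-n[1],n[0],0]);yv/=np.linalg.norm(yv);xv=np.cross(yv,n)
    s=(I-m)@yv;t=(I-m)@xv
    # clean mask + rect
    rc=cv2.minAreaRect(np.c_[s,t].astype(np.float32)*1000)
    print('rect',rc,'pct',np.percentile(s,[1,99]),np.percentile(t,[1,99]))
    for q in np.r_[cv2.boxPoints(rc)]/1000: print('corner',m+q[0]*yv+q[1]*xv)
    lo,hi=np.percentile(s,[.5,99.5]);l2,h2=np.percentile(t,[.5,99.5])
    print('topmid',m+(lo+hi)/2*yv+h2*xv,'ctr',m+(lo+hi)/2*yv+(l2+h2)/2*xv,'size',hi-lo,h2-l2,'xv',xv)
im=np.load('top.npz')['p'];im2=np.load('scene.npz')['p']
a=cv2.resize(im[155:240,300:400],None,fx=4,fy=4,interpolation=2);b=cv2.resize(im2[155:240,284:384],None,fx=4,fy=4,interpolation=2)
cv2.imwrite('pics/crop2.png',np.hstack([a,b])[:,:,::-1])
E
python3 m2.py
```

```text
top bartop 116 [0.629  0.1178 0.242 ] [0.6293 0.1176]
collar 166 0.6294823884963989 0.11877492070198059 0.02677934430539608 0.2084044921719158
n [-0.6077  0.1947  0.7699] elev 50.34463405469738 yaw 2.831571083567126 3009 3335
rect ((-25.02599334716797, 2.6229095458984375), (230.9817352294922, 121.464111328125), 0.5874421000480652) pct [-0.0873  0.0882] [-0.0561  0.0586]
corner [ 0.6669 -0.0747  0.1005]
corner [ 0.7556 -0.1044  0.178 ]
corner [ 0.6834 -0.3238  0.1765]
corner [ 0.5947 -0.2941  0.099 ]
topmid [ 0.6253 -0.21    0.1019] ctr [ 0.6681 -0.2237  0.1391] size 0.17754081522088822 0.11662364206155343 xv [-0.7332  0.2349 -0.6382]
scene bartop 131 [0.6263 0.1218 0.2413] [0.6277 0.1216]
collar 176 0.6290440559387207 0.12180353701114655 0.026692228391766548 0.2083906648569851
n [-0.6104  0.1977  0.767 ] elev 50.088323936850415 yaw 2.8283873597037257 3374 3557
rect ((1.2693099975585938, 0.6549491882324219), (117.25635528564453, 179.77041625976562), 89.84595489501953) pct [-0.0868  0.0886] [-0.0566  0.0568]
corner [ 0.7362 -0.1483  0.1748]
corner [ 0.6812 -0.3194  0.1751]
corner [ 0.5955 -0.292   0.0999]
corner [ 0.6506 -0.1209  0.0996]
topmid [ 0.6244 -0.2065  0.1009] ctr [ 0.6663 -0.2201  0.1377] size 0.17745488446016708 0.11478163230806214 xv [-0.7297  0.2363 -0.6416]
```

View pics/crop2.png

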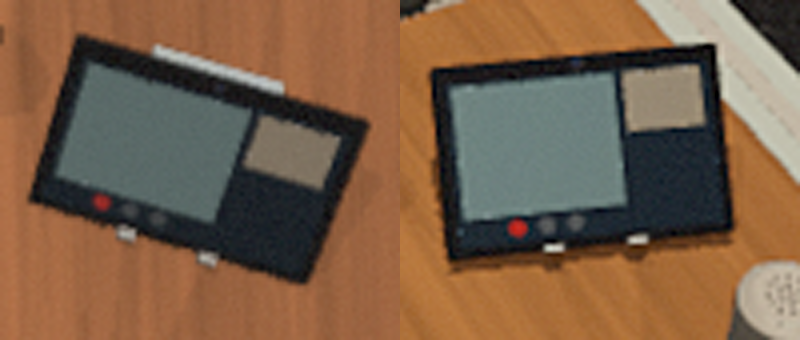

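Emit:
{"fn": "servo_tool", "kwargs": {"targets": [[85,0,0,-40,0,0,-1],[85,0,0,-80,0,0,-1],[85,0,0,-100,0,0,-1]]}}

```text
time_s: 1.1
ee_pos: [0.1995, 0.4594, 0.3348]
tcp_rot: [3.137, 0.0, 2.837]
force: [-0.7, 0.3, 0.3]
width: 0.0848
grip_force: 0.0
```

```bash
cat >> h.py <<'E'
def cur():
    s=readout.state();return np.array(s['ee_pos']),R.from_euler('xyz',s['tcp_rot']),s
def rows(p,Rt):
    a,Ra,s=cur()
    return np.round(Ra.inv().apply(np.array(p)-a)*1000,1),np.round((Ra.inv()*Rt).as_rotvec()/np.radians(6),2)
def down(y): return R.from_euler('xyz',[np.pi,0,y])
N=np.array([-.6118,.1970,.7660])
E
python3 - <<'E'
from h import *
np.set_printoptions(precision=4,suppress=True)
s=readout.state();print(s['ee_pos'],s['tcp_rot'],s['joint_positions'])
for y in(2.94,-.2):print(rows([.629,.12,.32],down(y)))
C=np.array([.667,-.222,.1384])
L=[]
for c,uv in(('top',(354,177)),('scene',(327.8,170.3))):
    o=w(c,0,0,0);r=w(c,*uv,1)-o
    L.append(o+r*((C-o)@N)/(r@N));print(c,L[-1])
    d=np.load(c+'.npz')['d'];b=dict(top=(287,152),scene=(261,160))[c];print(w(c,*b,d[b[1],b[0]]))
up=np.cross([0,0,1.],N);up/=np.linalg.norm(up);up=np.cross(N,up);print('up',up,C+.053*up)
E
```

```text
[0.1995 0.4594 0.3348] [3.1369 0.0005 2.8366] [ 1.161   0.2204  0.245   1.5907 -0.      1.4661]
(array([-511.6, -194.8,   14.1]), array([ 0.04,  0.01, -0.99]))
(array([-511.6, -194.8,   14.1]), array([ 0.01, -0.07, 29.  ]))
top [ 0.7045 -0.2342  0.1715]
[ 0.7503 -0.0779  0.2337]
scene [ 0.7054 -0.2332  0.1719]
[ 0.75   -0.0773  0.2289]
up [ 0.7291 -0.2348  0.6427] [ 0.7056 -0.2344  0.1725]
```

Emit:
{"fn": "servo_tool", "kwargs": {"targets": [[85,-40,-15,0,0,0,0],[85,-85,-32,0,0,0,-0.2],[85,-130,-49,0,0,0,-0.4],[85,-175,-66,0,0,0,-0.6],[85,-220,-83,0,0,0,-0.8],[85,-265,-100,0,0,0,-1],[85,-310,-117,0,0,0,-1],[85,-355,-134,5,0,0,-1]]}}

```text
time_s: 1.9
ee_pos: [0.4992, 0.2228, 0.3271]
tcp_rot: [3.14, 0.001, 2.941]
force: [0.8, 0.9, 0.5]
width: 0.0851
grip_force: 0.0
```

Run:
```python
from h import *
np.set_printoptions(precision=4,suppress=True)
s=readout.state();print(s['ee_pos'],s['tcp_rot'],s['joint_positions'])
print(rows([.629,.12,.30],down(2.94)))
```

```text
[0.4992 0.2228 0.3271] [3.1403 0.0015 2.9411] [0.4197 0.3198 0.3581 1.6071 0.0002 0.6202]
(array([-147.6,  -74.9,   27.2]), array([0.01, 0.01, 0.01]))
```

Emit:
{"fn": "servo_tool", "kwargs": {"targets": [[45,-40,-20,0,0,0,0],[45,-80,-40,5,0,0,0],[45,-120,-60,10,0,0,0],[45,-147.6,-75,20,0,0,0],[45,-147.6,-75,27,0,0,0],[45,-147.6,-75,27,0,0,0]]}}

```text
time_s: 2.5
ee_pos: [0.6269, 0.1205, 0.297]
tcp_rot: [-3.14, -0.004, 2.94]
force: [-0.4, 0.7, 0.2]
width: 0.045
grip_force: 0.0
```

Run:
```python
from h import *
np.set_printoptions(precision=4,suppress=True)
p,d=snap('scene');q,e=snap('top')
a=cv2.resize(p[150:270,140:240],(400,480));b=cv2.resize(q[150:270,150:250],(400,480))
cv2.imwrite('pics/above.png',np.hstack([a,b])[:,:,::-1])
s=readout.state();print(s['ee_pos'],s['tcp_rot'],s['width'],s['joint_positions'])
print(rows([.629,.12,.2195],down(2.94)))
```

```text
[0.6266 0.1219 0.2995] [ 3.1415 -0.0007  2.942 ] 0.044649333564128736 [0.192  0.5289 0.6052 1.6476 0.0003 0.3916]
(array([-2.8, -1.4, 80. ]), array([ 0.  , -0.01,  0.02]))
```

View pics/above.png

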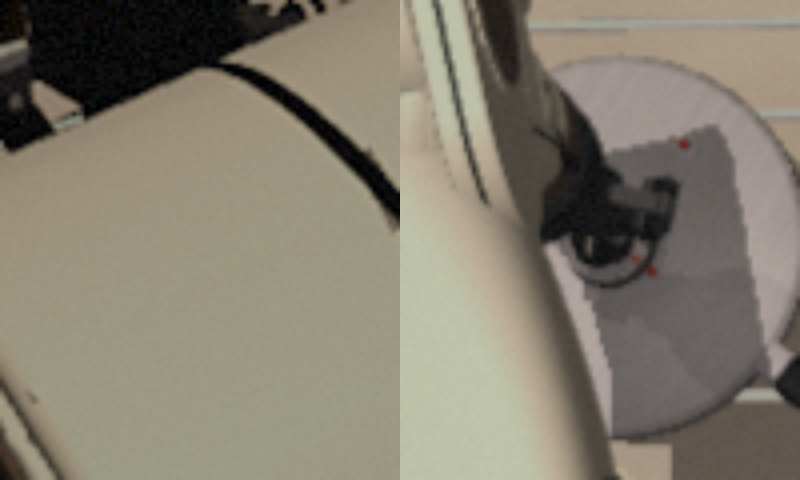

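Emit:
{"fn": "servo_tool", "kwargs": {"targets": [[45,-3,-1,20,0,0,0],[45,-3,-1,40,0,0,0],[45,-3,-1,55,0,0,0],[45,-3,-1,65,0,0,0],[45,-3,-1,74,0,0,0],[45,-3,-1,80,0,0,0],[45,-3,-1,80,0,0,0],[45,-3,-1,80,0,0,0]]}}

```text
time_s: 3.4
ee_pos: [0.6302, 0.1199, 0.2199]
tcp_rot: [3.141, 0.001, 2.941]
force: [-0.2, 0.3, -0.1]
width: 0.0446
grip_force: 0.0
```

Emit:
{"fn": "servo_tool", "kwargs": {"targets": [[25,0,0,0,0,0,0],[20,0,0,0,0,0,0],[16,0,0,0,0,0,0],[10,0,0,0,0,0,0],[4,0,0,0,0,0,0],[4,0,0,0,0,0,0],[4,0,0,0,0,0,0]], "grip_force": 30}}

```text
time_s: 4.1
ee_pos: [0.6303, 0.1198, 0.2197]
tcp_rot: [3.141, 0.001, 2.941]
force: [0.3, 0.9, 3.5]
width: 0.0136
grip_force: 34.0
```

Run:
```python
from h import *
np.set_printoptions(precision=4,suppress=True)
s=readout.state();print({k:np.round(s[k],4) for k in('ee_pos','tcp_rot','width','grip_force','force','wrist_torque','joint_positions')})
```

```text
{'ee_pos': array([0.6303, 0.1198, 0.2197]), 'tcp_rot': array([3.1412, 0.0008, 2.9412]), 'width': np.float64(0.0136), 'grip_force': np.float64(34.0277), 'force': array([0.2911, 0.8607, 3.4608]), 'wrist_torque': array([ 0.0355, -0.0945, -0.0046]), 'joint_positions': array([0.1878, 0.5357, 0.4121, 1.4464, 0.0001, 0.3881])}
```

Emit:
{"fn": "servo_tool", "kwargs": {"targets": [[4,0,0,0,0,0,0],[4,0,0,0,0,0,-1],[4,0,0,0,0,0,-2.2],[4,0,0,0,0,0,-3.4],[4,0,0,0,0,0,-4.6],[4,0,0,0,0,0,-5.8],[4,0,0,0,0,0,-7],[4,0,0,0,0,0,-8]], "grip_force": 50}}

```text
time_s: 4.9
ee_pos: [0.6304, 0.1195, 0.2198]
tcp_rot: [-3.141, 0.001, -2.5]
force: [-0.2, 0.5, 2.7]
width: 0.013
grip_force: 52.4
```

Emit:
{"fn": "servo_tool", "kwargs": {"targets": [[4,0,0,0,0,0,-0.8],[4,0,0,0,0,0,-1.5],[4,0,0,0,0,0,-2.1],[4,0,0,0,0,0,-2.6],[4,0,0,0,0,0,-2.9],[4,0,0,0,0,0,-2.9]]}}

```text
time_s: 5.5
ee_pos: [0.6301, 0.1201, 0.2198]
tcp_rot: [-3.142, 0.001, -2.2]
force: [-0.6, 1.8, 4.3]
width: 0.0133
grip_force: 52.5
```

Run:
```python
from h import *
np.set_printoptions(precision=4,suppress=True)
s=readout.state();print({k:np.round(s[k],4) for k in('ee_pos','tcp_rot','width','grip_force','force','wrist_torque','joint_positions')})
```

```text
{'ee_pos': array([0.6301, 0.1201, 0.2198]), 'tcp_rot': array([-3.1415,  0.0011, -2.2003]), 'width': np.float64(0.0133), 'grip_force': np.float64(52.466), 'force': array([-0.5925,  1.8428,  4.2722]), 'wrist_torque': array([0.3593, 0.0509, 0.0468]), 'joint_positions': array([ 0.188 ,  0.5356,  0.4121,  1.4465,  0.0007, -0.7533])}
```

Emit:
{"fn": "servo_tool", "kwargs": {"targets": [[4,0,0,-2,0,0,0],[4,0,0,-4,0,0,0],[4,0,0,-6,0,0,0],[4,0,0,-6,0,0,0]]}}

```text
time_s: 5.9
ee_pos: [0.6299, 0.12, 0.2249]
tcp_rot: [3.141, -0.0, -2.2]
force: [1.1, 2.6, -2.8]
width: 0.0129
grip_force: 51.6
```

Emit:
{"fn": "servo_tool", "kwargs": {"targets": [[4,0,0,-6,0,0,0],[4,0,0,-14,0,0,0],[4,0,0,-24,0,0,0],[4,0,0,-44,0,0,0],[4,0,0,-74,0,0,0],[4,0,0,-104,0,0,0],[4,0,0,-134,0,0,0],[4,0,0,-134,0,0,0]]}}

```text
time_s: 6.7
ee_pos: [0.6312, 0.1194, 0.3659]
tcp_rot: [-3.134, 0.007, -2.201]
force: [0.5, 0.2, -0.0]
width: 0.013
grip_force: 51.8
```

```bash
cat > t.py <<'E'
from h import *
import sys
np.set_printoptions(precision=4,suppress=True)
s=readout.state();print({k:np.round(s[k],4) for k in('ee_pos','tcp_rot','width','grip_force','force','joint_positions')})
lens=np.array([.705,-.234,.172])
f=float(sys.argv[1]) if len(sys.argv)>1 else 0
# target orientation: keep wrist roll; yaw by dq1 then tilt tool z onto -N
q1=.188
R0=down(-2.2-q1-.3115)
t=R.align_vectors([-N],[R0.apply([0,0,1])])[0]
z0=R0.apply([0,0,1]);ax=np.cross(z0,-N);ang=np.arctan2(np.linalg.norm(ax),z0@-N)
Rt=R.from_rotvec(ax/np.linalg.norm(ax)*ang)*R0
P=lens+N*.1485
print('final',P,Rt.apply([0,0,1]),rows(P,Rt))
print('pre',rows(P+N*.06,Rt))
E
python3 t.py;python3 - <<'E'
from h import *
q,e=snap('top')
cv2.imwrite('pics/lift.png',cv2.resize(q[120:290,120:300],None,fx=3,fy=3)[:,:,::-1])
E
```

```text
{'ee_pos': array([0.6312, 0.1194, 0.3659]), 'tcp_rot': array([-3.1338,  0.0072, -2.201 ]), 'width': np.float64(0.013), 'grip_force': np.float64(51.7943), 'force': array([ 0.5409,  0.2219, -0.0194]), 'joint_positions': array([ 0.1873,  0.5628,  0.8349,  1.8323, -0.0008, -0.7533])}
final [ 0.6141 -0.2047  0.2858] [ 0.6118 -0.197  -0.7661] (array([ 272.5, -176.6,   79.6]), array([ 5.62, -3.54,  4.55]))
pre (array([ 284.2, -140.4,   33.3]), array([ 5.62, -3.54,  4.55]))
```

View pics/lift.png

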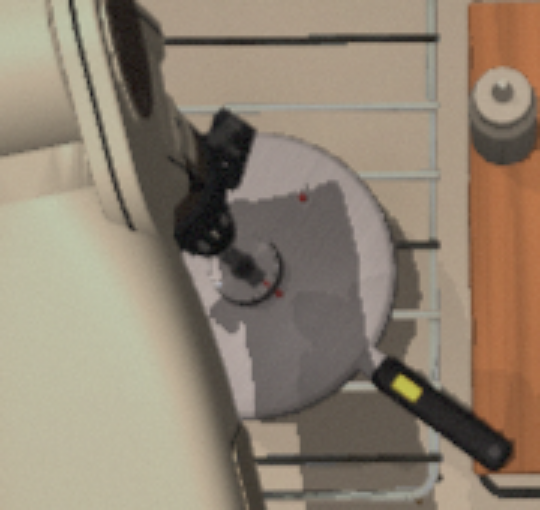

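Emit:
{"fn": "servo_tool", "kwargs": {"targets": [[4,28,-14,3,0.56,-0.35,0.45],[4,64,-32,8,1.2,-0.8,1.0],[4,104,-51,12,2.0,-1.2,1.6],[4,144,-71,17,2.8,-1.8,2.3],[4,184,-91,22,3.6,-2.3,2.9],[4,224,-110,26,4.4,-2.8,3.6],[4,260,-128,30,5.1,-3.2,4.1],[4,284,-140,33,5.62,-3.54,4.55]]}}

```text
time_s: 7.55
ee_pos: [0.5725, -0.1943, 0.3239]
tcp_rot: [-2.626, 0.478, -2.573]
force: [-0.1, 0.3, -1.1]
width: 0.0129
grip_force: 51.8
```

Emit:
{"fn": "servo_tool", "kwargs": {"targets": [[4,0,0,0,0,0,0],[4,0,0,0,0,0,0],[4,0,0,0,0,0,0]]}}

```text
time_s: 7.85
ee_pos: [0.5764, -0.1917, 0.3267]
tcp_rot: [-2.626, 0.478, -2.567]
force: [-0.3, -0.2, -1.9]
width: 0.013
grip_force: 51.8
```

```bash
python3 t.py;python3 - <<'E'
from h import *
q,e=snap('top');p,d=snap('scene')
np.savez('pre.npz',q=q,e=e,p=p,d=d)
cv2.imwrite('pics/pre.png',np.hstack([cv2.resize(q[130:270,270:410],(400,400)),cv2.resize(p[100:240,270:410],(400,400))])[:,:,::-1])
E
```

```text
{'ee_pos': array([ 0.5764, -0.1917,  0.3267]), 'tcp_rot': array([-2.6257,  0.4784, -2.5673]), 'width': np.float64(0.013), 'grip_force': np.float64(51.8), 'force': array([-0.263 , -0.2276, -1.9336]), 'joint_positions': array([-0.3241, -0.0608, -0.3231,  0.6199,  0.0061, -0.7678])}
final [ 0.6141 -0.2047  0.2858] [ 0.6118 -0.197  -0.7661] (array([-3. , -3.8, 57. ]), array([ 0.05, -0.08,  0.04]))
pre (array([-2.5, -3.5, -3. ]), array([ 0.05, -0.08,  0.04]))
```

View pics/pre.png

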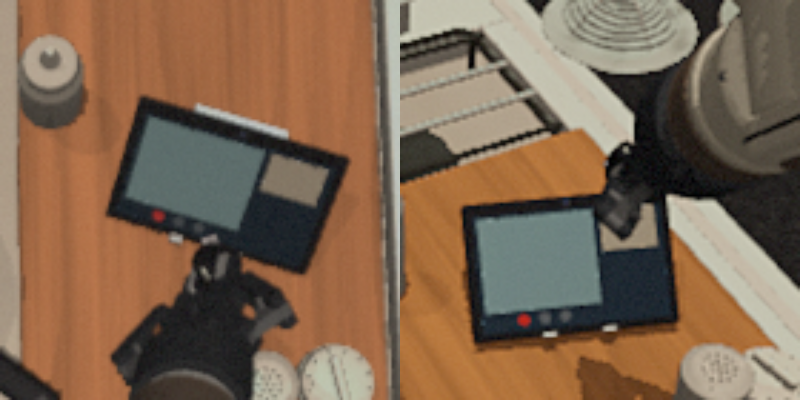

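Emit:
{"fn": "servo_tool", "kwargs": {"targets": [[4,-1,-1,10,0.05,-0.08,0.04],[4,-2,-2,25,0.05,-0.08,0.04],[4,-3,-3,40,0.05,-0.08,0.04],[4,-3,-3.8,50,0.05,-0.08,0.04],[4,-3,-3.8,56,0.05,-0.08,0.04],[4,-3,-3.8,56,0.05,-0.08,0.04],[4,-3,-3.8,56,0.05,-0.08,0.04]]}}

```text
time_s: 8.65
ee_pos: [0.6131, -0.2052, 0.2859]
tcp_rot: [-2.62, 0.488, -2.568]
force: [0.1, 0.2, -1.6]
width: 0.013
grip_force: 51.8
```

```bash
python3 t.py;cat > v.py <<'E'
from h import *
np.set_printoptions(precision=4,suppress=True)
q,e=snap('top');p,d=snap('scene')
a,Ra,s=cur();lens=np.array([.705,-.234,.172])
out=[]
for c,im,dd in(('top',q,e),('scene',p,d)):
    v,u=np.mgrid[0:420,0:560];P=w(c,u,v,dd)
    L=Ra.inv().apply((P-a).reshape(-1,3)).reshape(P.shape)  # tool frame
    m=(dd>0)&(L[...,2]>.003)&(L[...,2]<.045)&(np.hypot(L[...,0],L[...,1])<.035)
    Q=L[m];print(c,m.sum())
    for lo in np.arange(.001,.04,.003):
        k=(Q[:,2]>=lo)&(Q[:,2]<lo+.003)
        if k.sum()>1: print(' z%.3f n%d'%(lo,k.sum()),Q[k].min(0)[:2],Q[k].max(0)[:2])
    x=proj(c,a);U,V=[int(i) for i in np.round(x)]
    # overlay: expected nozzle tip, lens
    sc=6;r=28;h=im[V-r:V+r,U-r:U+r]
    I=cv2.resize(h,None,fx=sc,fy=sc,interpolation=2).copy()
    for X,col in((a+.0293*Ra.apply([0,0,1]),(0,255,0)),(lens,(255,0,255)),(a,(255,255,0))):
        g=(proj(c,X)-[U-r,V-r]+.5)*sc;cv2.circle(I,tuple(int(t) for t in g),3,col,-1)
    out.append(I)
cv2.imwrite('pics/fin.png',np.hstack(out)[:,:,::-1])
E
python3 v.py
```

```text
{'ee_pos': array([ 0.6131, -0.2052,  0.2859]), 'tcp_rot': array([-2.6204,  0.4875, -2.568 ]), 'width': np.float64(0.013), 'grip_force': np.float64(51.8259), 'force': array([ 0.0702,  0.1532, -1.6013]), 'joint_positions': array([-0.3273,  0.04  , -0.3392,  0.4937,  0.0093, -0.7651])}
final [ 0.6141 -0.2047  0.2858] [ 0.6118 -0.197  -0.7661] (array([-0.9,  0.1,  0.7]), array([-0.  , -0.01, -0.01]))
pre (array([ -0.9,   0.1, -59.3]), array([-0.  , -0.01, -0.01]))
top 42
 z0.001 n2 [-0.007  -0.0155] [-0.0046 -0.0097]
 z0.004 n22 [-0.0167 -0.0191] [0.0102 0.0106]
 z0.007 n5 [-0.014  -0.0175] [ 0.0096 -0.0057]
 z0.016 n7 [-0.0147 -0.0063] [-0.0113  0.0032]
 z0.019 n3 [-0.0151 -0.0063] [-0.0086 -0.0003]
 z0.022 n2 [-0.0139 -0.0059] [-0.013 -0.004]
scene 9
 z0.004 n7 [-0.0146  0.0072] [-0.0078  0.0165]
 z0.016 n2 [-0.0151  0.0036] [-0.0148  0.0069]
```

View pics/fin.png

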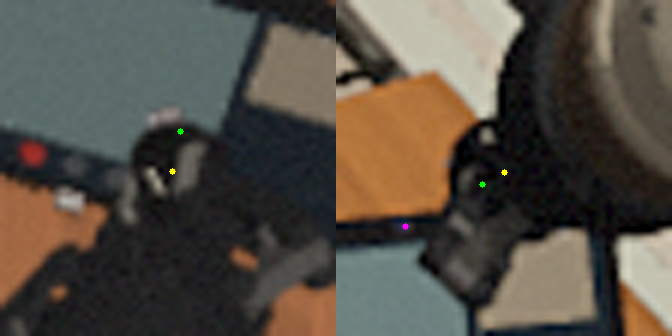

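Emit:
{"fn": "servo_tool", "kwargs": {"targets": [[4,-0.8,0,0,0,0,0],[4,-0.8,0,0,0,0,0],[4,-0.8,0,0,0,0,0],[4,-0.8,0,0,0,0,0],[4,-0.8,0,0,0,0,0],[4,-0.8,0,0,0,0,0]]}}

```text
time_s: 9.35
ee_pos: [0.6136, -0.2047, 0.2865]
tcp_rot: [-2.62, 0.488, -2.568]
force: [-0.3, -0.7, -1.8]
width: 0.0129
grip_force: 51.8
```

```bash
python3 t.py; python3 -c "
from bench import ctrl;print(ctrl.finish_job())"
```

```text
{'ee_pos': array([ 0.6136, -0.2047,  0.2865]), 'tcp_rot': array([-2.6201,  0.4878, -2.5677]), 'width': np.float64(0.0129), 'grip_force': np.float64(51.8256), 'force': array([-0.2963, -0.6674, -1.8393]), 'joint_positions': array([-0.326 ,  0.0401, -0.3379,  0.4945,  0.0086, -0.7641])}
final [ 0.6141 -0.2047  0.2858] [ 0.6118 -0.197  -0.7661] (array([-0. ,  0.1,  0.9]), array([-0.01, -0.  , -0.01]))
pre (array([  0. ,   0.1, -59.1]), array([-0.01, -0.  , -0.01]))
the job is handed in; nothing more can be done
None
```

The valve is unlocked, lifted out and held still in the gripper, nozzle pointing squarely at the tablet's lens with its tip about 12 cm out and centred to within a few millimetres by my measurements; the job was handed in at about 9.4 s and returned no verdict.

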